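# Tip the cup of bushes out into the bin

## Task

First move the slotted steel block out from under the tipping cup into the shallow tray, then stand the low red bin on the bench in its place. Tip the cup by its lever so that all four brass bushes end up in the bin, then swing the lever back until the cup is fully upright. Leave the bin and the bushes there, and do not disturb anything else on the bench.

Things in the scene. Friction and masses are not known exactly. Their poses are not given: they have to be found in the camera images.
- stand: Blue steel stand bolted to the bench: two posts 185 mm tall (12 mm in x, 26 mm in y) centred at x = +-70 mm, 128 mm free between them, on skids 10 mm high (y -85 to +15 mm, x 57 to 87 mm either side) with a 12 mm high tie bar at y = -74 mm. Origin on the bench midway between the posts, z up. The pivot axis is along x at z = 170 mm. The cup tips to +y; the lever is on its -x side.
- landing (a point): Point on the bench 90 mm to the stand's +y side of the pivot, where the bushes land when tipped (about 20 to 110 mm from the pivot). Axes as the stand's.
- cradle (a joint): Tilt of cradle, lever and cup, rad: 0 = upright, at its stop; grows tipping towards the stand's +y; stop at 2.3. Friction 0.22 Nm (2 to 4 N at the grip): stays where left. At tilt q the lever grip lies in the stand's frame at x -112, y -100*cos(q+0.349), z 170+100*sin(q+0.349) mm: from the -y side up over the top and down to the +y side.
- lever_grip (a point): Middle of the free part of the lever's grip, a black round bar 18 mm thick along the stand's x axis, 100 mm from the pivot axis; free for 20 mm either way (the 10 mm thick lever arm is at its +x end). Can be pinched from above across the bar, which turns within the fingers. The point turns with the cradle.
- cup_foot (a point): Aluminium tapered cup fixed in the cradle, 80 mm tall, 62 mm across the foot, 82 mm across the open rim. This point is the centre of its foot, 25 mm below the pivot; upright its foot is 145 mm and its rim 225 mm above the bench. Tipped 2.0 to 2.3 rad it empties to the stand's +y; its lip is then about 105 mm above the bench, 10 to 35 mm from the pivot.
- low_bin: Loose red plastic bin, the low one, open top, 150 mm (x) by 110 mm (y), walls 45 mm high and 4 mm thick, 0.2 kg. Origin at the centre of its underside. At the middle of its -x end an upright grip tab.
- low_bin_tab (a point): Grip point of the low bin's tab: 12 mm thick along the bin's x, 34 mm wide along y, its top 85 mm above the bin's underside; this point is 67 mm above the underside and 69 mm from the bin's centre towards -x. Axes as the bin's.
- deep_bin: Bystander: loose red plastic bin, the deep one, 150 by 110 mm, 115 mm high, no tab; too tall to go under the cup's lip. Origin at the centre of its underside.
- block_center (a point): Centre of the slotted steel block, 50 mm (x) by 32 mm (y) by 37 mm high, a 14 mm wide slot 11 mm deep along x in its top; 0.33 kg. It starts standing on the bench under the cup's lip, where the bin has to go. Either pair of sides can be pinched.
- tray: Shallow dark steel tray fixed to the bench, 110 mm (x) by 140 mm (y), 18 mm high, wall 4 mm, floor 4 to 5 mm thick, empty. Origin at the centre of its underside.
- bush0: Brass flanged bush 1 of 4: 20 mm across the flange, 17 mm across the body, 19 mm long, 35 g; starts in the cup. Origin at the middle of its flange face.
- bush1: Brass flanged bush 2 of 4: 20 mm across the flange, 17 mm across the body, 19 mm long, 35 g; starts in the cup. Origin at the middle of its flange face.
- bush2: Brass flanged bush 3 of 4: 20 mm across the flange, 17 mm across the body, 19 mm long, 35 g; starts in the cup. Origin at the middle of its flange face.
- bush3: Brass flanged bush 4 of 4: 20 mm across the flange, 17 mm across the body, 19 mm long, 35 g; starts in the cup. Origin at the middle of its flange face.
- bottle: Bystander, loose: grey plastic oil bottle, 54 mm across, 150 mm tall, standing. Origin at its underside.
- shaft: Bystander, loose: turned stepped steel shaft, 30 mm across, 80 mm tall, standing. Origin at its underside.
- spanner: Bystander, loose: open-ended steel spanner lying flat, about 180 mm long. Origin at its underside.
- screwdriver: Bystander, loose: screwdriver with black handle lying flat, about 200 mm long. Origin at its underside.
- can: Bystander, loose: plain metal can, 70 mm across, 90 mm tall. Origin at its underside.
- stepblock: Bystander, loose: stepped aluminium block 80 by 40 mm, 54 mm tall. Origin at its underside.
- block: The slotted steel block again, origin at the centre of its underside.
There are look-alikes about, which are no part of the job. Several things have the shape of the tray; the one meant has the colours described above. What is shaped like the block but orange is not meant.

How it is judged:
By the outcome, as a careful person would: the job done as asked, in the order asked, and still so for the second after the job is handed in, with the robot touching nothing.
It also fails if it takes over 72 s, if anything falls off the work surface, if the arm or the gripper's body presses on something with over 40 N, if the wrist force passes 120 N, or if a joint passes its speed limit or range.

## Robot

A 6-joint arm with a two-finger parallel gripper is mounted at the origin on the work surface. World frame = base frame: x ahead of the robot, y to its left, z up, the work surface at z = 0. Lengths are in m, angles in rad, forces in N, time in s.
With the tool pointing down it reaches from about 0.35 to 0.875 m from the base axis. Payload 15.5 kg.
Tool frame: the origin (TCP) lies at the very end of the fingers, on their centre line; the grasp point (between the pads) lies 19 mm behind it (grip_depth is the distance from the TCP to the grasp point, in m); x points along the fingers, y is the direction in which the jaws open and shut, and the axes are right-handed (so a half turn about x gives the same grasp; the last joint's range is limited). The gripper opens to 85 mm and grips with 20 to 120 N. Pads are 22 mm wide; open, the fingers measure 114 mm over their backs; the gripper's body (76 mm by 85 mm) begins 54 mm behind the grasp point. The pads swing forward as they close: fully open they stand 13 mm farther back than shut.
Start: joints at [-1.397, 0.494, 1.345, -0, 1.302, -0.096], TCP at [0.167, -0.602, 0.231] pointing down, gripper open.
Joint ranges: [-2.91, 2.91], [-0.82, 2.16], [0.22, 2.67], [-1.22, 4.37], [0.12, 2.79], [-3.08, 3.08]. Speed limits (rad/s): [1.89, 1.89, 2.57, 3.01, 3.01, 3.01].

## Interface

Orientations are given as a unit quaternion [w, x, y, z].
In Python, from cell import * gives the robot as it stands. The module is installed in compiled form; this text tells all that it offers.
- The arm moves only by the tool play_rows, never from a script. Its argument "moves" is a list of rows, each an object with "rot": the turn, a rotation vector about the tool's x, y, z in rad, a list of three; "travel": the shift along the tool's x, y, z in mm, a list of three; "jaw": the closure, from -1 (fully open) to 1 (shut). In form: [{"rot": [rx, ry, rz], "travel": [x, y, z], "jaw": jaw}, ...]. A call has exactly 5 rows; each row is the pose to reach, as a shift and turn from the pose commanded when the call began, along the tool's axes at that moment; what a row does not reach only later rows make up. A row lasts 1/8 s, in which the tool goes at most 62.5 mm and 10.7 degrees, less where a joint would pass 70% of its speed; a pose out of reach is approached as far as the arm can. A call with a gripper value outside its range is refused whole. The fingers move at their own pace and stop on an object; "newtons" is the grip in N (left out, the last holds). Time passes only in rows, so rows that repeat a pose let the fingers close, or fill a call up. It gives the time, the measured TCP pose, the force and the opening at its end, in the units of the state.
- observe(): the state, without advancing time (a new reading comes with each control period).
- camera(name): name is "side" or "top"; returns the picture (400x640x3 uint8, blue, green, red); there is no depth.
- calibration(name): a dict with "fx", "fy", "cx", "cy" (pixels), "dist_coeffs" ([k1, k2, p1, p2, k3] as OpenCV has them; the pictures are not rectified), "R" (3x3) and "t" (3): a world point X has camera coordinates R X + t. Camera axes: x right, y down, z forward; pixel columns grow to the right and rows downward; lengths in m; the calibration is good to about 2 mm. A picture is of the moment at which its call begins. calibration takes no time and is no camera call.
- hand_in(): hands the job in, once; it reports no verdict.
The state is a dict: "time": time; "q": joint angles; "joint_vel": joint speeds; "joint_efforts": joint torques, N m; "position": TCP position; "tcp_rot": TCP orientation; "wrist_force": force on the tool from outside, world axes, zero at the start; "moment": the same for the moment, N m; "finger_gap": opening from 0.0 (shut) to 1.0 (fully open).
Only numpy, scipy, OpenCV 4.12 (cv2) and the standard library are available. Lean on these libraries where they do the work, as an engineer would, in place of code of your own. Each camera call takes 0.05 s, during which the arm holds its last target. There are 200 camera calls.

## Working session

There is one attempt and no reset: what is moved stays moved. The work goes in short steps, Python scripts to look and compute and a tool call to move; the robot and the scene stay as the last step left them, time stands still between calls to the robot, and variables do not carry over. Pictures are saved under pics/ and viewed, about 8 in all and at most 12, crops included, and the job is handed in when it is done.

Besides the shell and the picture viewer there is one more tool, called as name(argument=value, ...), one argument or row to a line, values as JSON. play_rows: Moves the arm, as the interface text tells. Its arguments: {"type":"object","properties":{"moves":{"type":"array"},"newtons":{"type":"number"}},"required":["moves"]}

```bash
mkdir -p pics; python3 - <<'E'
from cell import *
import cv2, numpy as np
s=observe(); print(s['time'],s['position'],s['tcp_rot'],s['finger_gap'])
for n in('top','side'):
    im=camera(n); cv2.imwrite(f'pics/{n}0.png',im)
    c=calibration(n); print(n,{k:np.round(v,4).tolist() for k,v in c.items()})
E
```

```text
0.0 [ 0.16651161 -0.60202634  0.23068476] [-0.09464857 -0.70066295 -0.09553347  0.70070425] 0.9989080376355369
top {'fx': 463.7295, 'fy': 463.7295, 'cx': 316.0173, 'cy': 196.9092, 'dist_coeffs': [-0.0894, 0.0, 0.0, 0.0, 0.0], 'R': [[-0.003, -1.0, -0.0005], [-0.9892, 0.003, -0.1464], [0.1464, 0.0001, -0.9892]], 't': [0.0062, 0.5416, 1.4874]}
side {'fx': 372.2029, 'fy': 372.2029, 'cx': 319.3232, 'cy': 197.7915, 'dist_coeffs': [0.0143, 0.0, 0.0, 0.0, 0.0], 'R': [[0.9816, -0.191, -0.0001], [-0.1342, -0.6894, -0.7118], [0.1359, 0.6987, -0.7024]], 't': [-0.5246, 0.1618, 0.9984]}
```

View pics/top0.png

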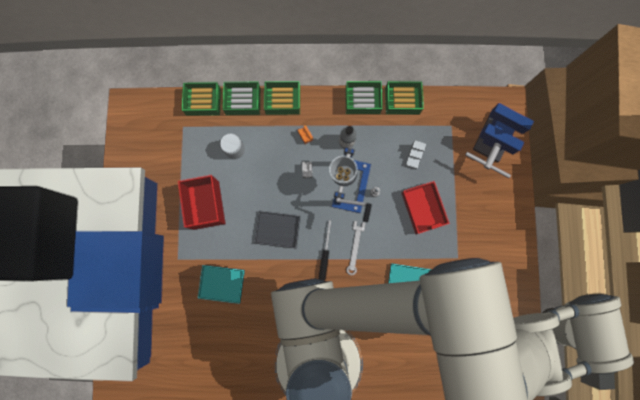

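View pics/side0.png

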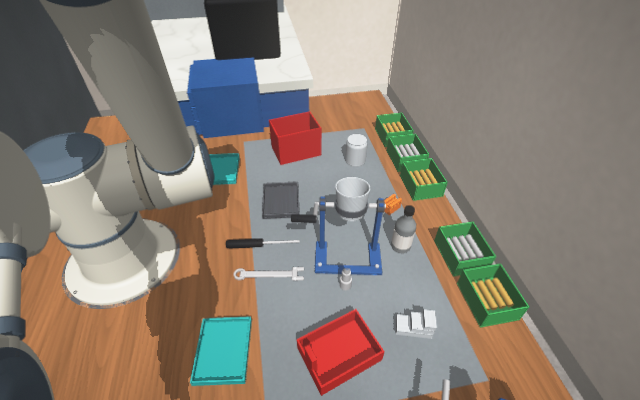

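The top view shows:
- **Stand:** around (350,180), with its grip at (366,212).
- **Low bin:** (425,208), with the deep bin at (200,203).
- **Tray candidates:** dark (277,229), teal (221,284) and teal (408,275). The dark one fits.
- **Block candidates:** grey (307,166) and orange (306,134). The grey one fits, and it also stands on the cup's +y side.

I'll confirm these in enlarged crops.

```bash
cat > h.py <<'E'
import cv2, numpy as np
from cell import *
def ray(n,u,v):
    c=calibration(n); K=np.array([[c['fx'],0,c['cx']],[0,c['fy'],c['cy']],[0,0,1]])
    p=cv2.undistortPoints(np.array([[[u,v]]],float),K,np.array(c['dist_coeffs']))[0,0]
    R=np.array(c['R']);t=np.array(c['t']); return -R.T@t, R.T@np.array([p[0],p[1],1])
def plane(n,u,v,z):
    o,d=ray(n,u,v); return o+d*(z-o[2])/d[2]
def proj(n,X):
    c=calibration(n); K=np.array([[c['fx'],0,c['cx']],[0,c['fy'],c['cy']],[0,0,1]]);R=np.array(c['R'])
    return cv2.projectPoints(np.array(X,float).reshape(-1,1,3),cv2.Rodrigues(R)[0],np.array(c['t'],float),K,np.array(c['dist_coeffs']))[0][:,0]
def two(a,b):
    (o1,d1),(o2,d2)=ray('top',*a),ray('side',*b)
    d1/=np.linalg.norm(d1);d2/=np.linalg.norm(d2)
    s=np.linalg.lstsq(np.c_[d1,-d2],o2-o1,rcond=None)[0]
    p,q=o1+s[0]*d1,o2+s[1]*d2; return (p+q)/2,np.linalg.norm(p-q)
def crop(im,u0,v0,w,h,k,f):
    cv2.imwrite(f,cv2.resize(im[v0:v0+h,u0:u0+w],None,fx=k,fy=k,interpolation=cv2.INTER_CUBIC))
E
python3 - <<'E'
from h import *
t=cv2.imread('pics/top0.png');s=cv2.imread('pics/side0.png')
crop(t,250,120,200,150,4,'pics/ct.png');crop(s,220,140,200,150,4,'pics/cs.png')
E
```

```text
(no output)
```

View pics/ct.png

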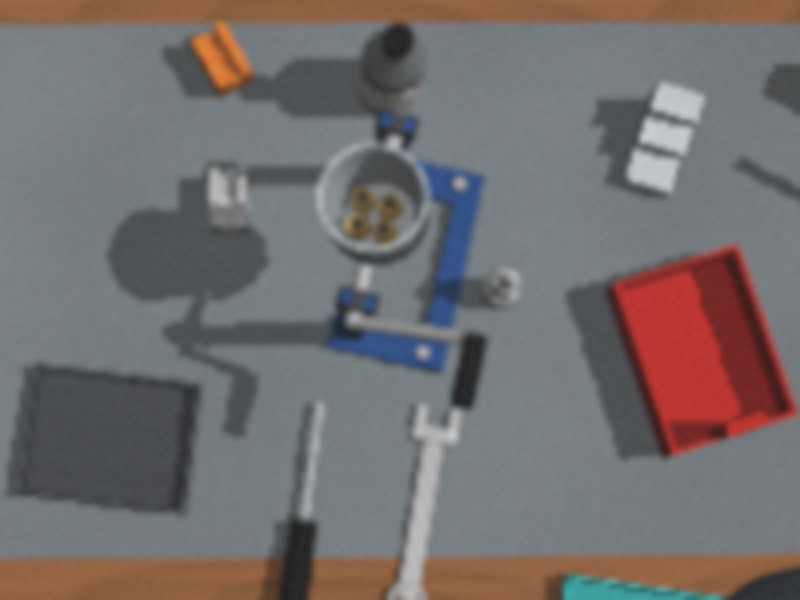

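View pics/cs.png

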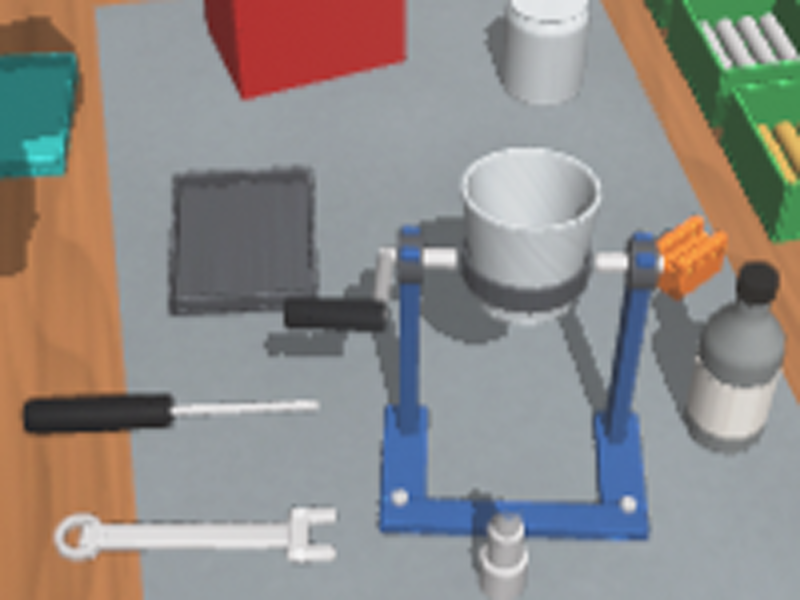

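The crops confirm the grey block at top (307,168), the dark tray at (276,230), the stand with its tie bar on the right and the grip at top (367,212) / side (304,218). Next I'll compute positions and look closely at the low bin for its tab.

```bash
python3 - <<'E'
from h import *
t=cv2.imread('pics/top0.png');s=cv2.imread('pics/side0.png')
T=lambda a,b:(250+a/4,120+b/4); S=lambda a,b:(220+a/4,140+b/4)
f=lambda x:np.round(np.array(x)*1000,1).tolist()
c=f
print('stand corners top',[f(plane('top',*T(*p),.01)) for p in((484,177),(440,371),(330,345))])
print('side',[f(plane('side',*S(*p),.005)) for p in((648,540),(380,530))])
a,b=plane('top',*T(484,177),.01),plane('top',*T(440,371),.01)
print('yaw',np.degrees(np.arctan2(*(a-b)[[1,0]])))
print('rim',f(plane('top',*T(373,200),.225)))
print('posts', f(two(T(397,122),S(645,240))[0]),f(two(T(357,298),S(411,232))[0]))
print('grip',[f(x) for x in two(T(469,370),S(335,314))])
g=t[150:180,298:316].mean(2).astype(int); 
m=np.zeros(t.shape[:2],np.uint8); m[155:182,298:316]=(t[155:182,298:316].max(2)>135)
m=cv2.dilate(m,np.ones((2,2)))
cnt=max(cv2.findContours(m,0,2)[0],key=cv2.contourArea); r=cv2.minAreaRect(cnt); print('block rect',r,[f(plane('top',*p,.037)) for p in cv2.boxPoints(r)])
print('tray',[f(plane('top',*T(*p),.018)) for p in((35,365),(200,385),(185,515),(8,495))])
hs=cv2.cvtColor(t,cv2.COLOR_BGR2HSV);m=(((hs[...,0]<8)|(hs[...,0]>172))&(hs[...,1]>150)&(hs[...,2]>40)).astype(np.uint8);m[:,:380]=0
cnt=max(cv2.findContours(m,0,2)[0],key=cv2.contourArea);r=cv2.minAreaRect(cnt);print('lowbin',r,[f(plane('top',*p,.045)) for p in cv2.boxPoints(r)])
A=cv2.resize(t[170:250,390:460],None,fx=5.5,fy=5.5,interpolation=2);B=cv2.resize(s[305:395,290:390],None,fx=4.3,fy=4.9,interpolation=2)
h=min(A.shape[0],B.shape[0]);cv2.imwrite('pics/bin.png',np.hstack([A[:h,:385],B[:h,:410]]))
E
```

```text
stand corners top [[657.6, -182.7, 10.0], [492.0, -142.4, 10.0], [514.2, -50.6, 10.0]]
side [[661.9, -186.2, 5.0], [494.7, -146.1, 5.0]]
yaw -13.675788386948085
rim [593.3, -75.2, 225.0]
posts [663.7, -96.7, 187.8] [528.4, -64.6, 189.1]
grip [[470.7, -144.0, 214.4], 2.3]
block rect ((307.5692138671875, 167.4461669921875), (12.155403137207031, 9.922779083251953), 7.125016689300537) [[627.2, 54.5, 37.0], [660.7, 50.5, 37.0], [655.5, 10.2, 37.0], [622.0, 14.4, 37.0]]
tray [[497.1, 195.4, 18.0], [480.0, 57.9, 18.0], [372.5, 70.1, 18.0], [389.2, 216.3, 18.0]]
lowbin ((425.1500549316406, 206.95001220703125), (44.90434265136719, 33.203914642333984), 71.56504821777344) [[560.0, -280.2, 45.0], [595.0, -386.6, 45.0], [453.0, -428.1, 45.0], [419.2, -322.6, 45.0]]
```

View pics/bin.png

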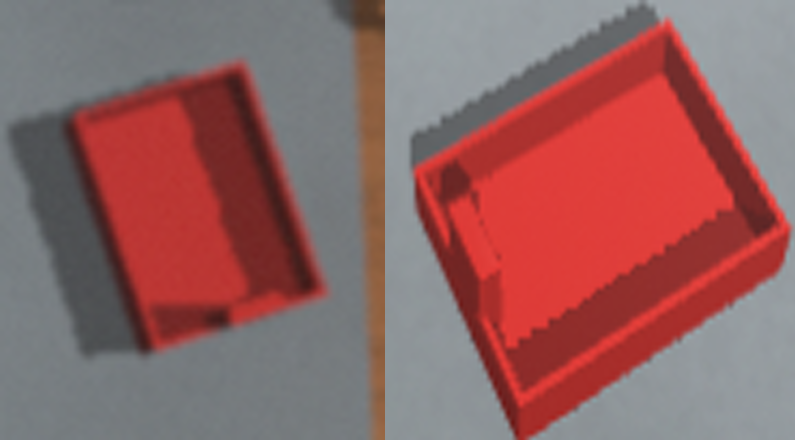

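The low bin's tab is at its robot-side end, top (437,226), and its size checks as 148×112. Now the block up close, plus a move helper.

```bash
cat >> h.py <<'E'
from scipy.spatial.transform import Rotation as Ro
YS=np.radians(-13.7); O=np.array([596,-80.])
def st(x,y): return O+np.array([[np.cos(YS),-np.sin(YS)],[np.sin(YS),np.cos(YS)]])@[x,y]
def go(p,a,frm=None):
    """p mm world TCP, a = jaw direction deg (mod 180), tool down; prints travel, rot"""
    s=observe(); q=s['tcp_rot']; R=Ro.from_quat([q[1],q[2],q[3],q[0]])
    cur=np.array(s['position'])*1000 if frm is None else np.array(frm[0],float)
    if frm is not None: R=down(frm[1],R)
    G=down(a,R); print('t%.2f'%s['time'],'at',np.round(cur,1),'jaw',np.round(np.degrees(np.arctan2(*R.as_matrix()[[1,0],1])),1),'gap %.3f'%s['finger_gap'],'F',np.round(s['wrist_force'],1),'q',np.round(s['q'],2),
     '\n ->travel',np.round(R.inv().apply(np.array(p)-cur),1).tolist(),'rot',np.round((R.inv()*G).as_rotvec(),4).tolist())
def down(a,R):
    c=[]
    for k in(0,180):
        y=np.array([np.cos(np.radians(a+k)),np.sin(np.radians(a+k)),0]);x=np.array([0,0,-1.])
        c.append(Ro.from_matrix(np.c_[x,y,np.cross(x,y)]))
    return min(c,key=lambda g:(R.inv()*g).magnitude())
E
python3 - <<'E'
from h import *
t=cv2.imread('pics/top0.png'); crop(t,290,145,40,40,14,'pics/blk.png')
f=lambda x:np.round(np.array(x)*1000,1)
print('tab',f(plane('top',436.9,226.4,.085)))
print('landing',st(0,90)); go([642,30,150],77)
E
```

```text
tab [ 438.7 -380.3   85. ]
landing [617.31543315   7.4394208 ]
t0.10 at [ 166.6 -602.1  230.8] jaw -74.5 gap 0.996 F [ 0.8  0.6 -0.1] q [-1.4   0.49  1.35  0.    1.3  -0.1 ] 
 ->travel [81.4, -482.3, -626.7] rot [0.4968, 0.0002, 0.0011]
```

View pics/blk.png

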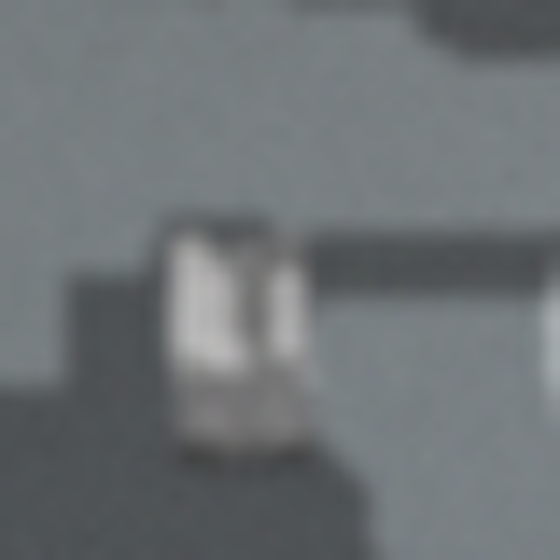

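Block crop: the top face spans about columns 299–314 and rows 160–175 (full px), the slot runs along world x, and yaw is about +4°. Its centre is about (306.9,167.7). I'll compute the approach.

```bash
python3 - <<'E'
from h import *
p=plane('top',306.9,167.7,.037)*1000; print(p, 'in stand', np.linalg.inv(np.array([[np.cos(YS),-np.sin(YS)],[np.sin(YS),np.cos(YS)]]))@(p[:2]-O))
go([p[0],p[1],330],94)
go([p[0],p[1],100],94,([p[0],p[1],330],94))
E
```

```text
[640.46956836  34.60426608  37.        ] in stand [ 16.06170809 121.87576398]
t0.10 at [ 166.6 -602.1  230.8] jaw -74.5 gap 0.996 F [ 0.8  0.6 -0.1] q [-1.4   0.49  1.35  0.    1.3  -0.1 ] 
 ->travel [-98.6, -487.4, -626.5] rot [0.2001, -0.0, 0.0011]
t0.10 at [640.5  34.6 330. ] jaw -86.0 gap 0.996 F [ 0.8  0.6 -0.1] q [-1.4   0.49  1.35  0.    1.3  -0.1 ] 
 ->travel [230.0, 0.0, -0.0] rot [0.0, 0.0, 0.0]
```

play_rows(
  moves=[
    {"rot": [0,0,0],"travel": [-50,-20,-30],"jaw": -1},
    {"rot": [0.05,0,0],"travel": [-90,-50,-65],"jaw": -1},
    {"rot": [0.1,0,0],"travel": [-98,-87,-112],"jaw": -1},
    {"rot": [0.15,0,0],"travel": [-98,-125,-160],"jaw": -1},
    {"rot": [0.2,0,0],"travel": [-98,-162,-210],"jaw": -1},
  ],
)

```text
time: 0.72
position: [0.3265, -0.3886, 0.3293]
tcp_rot: [0.024, 0.707, 0.024, -0.707]
wrist_force: [1.2, -0.5, -0.7]
finger_gap: 1.001
```

```bash
python3 -c "
from h import *
go([640.5,34.6,330],94)"
```

```text
t0.72 at [ 326.5 -388.6  329.3] jaw -86.1 gap 1.001 F [ 1.2 -0.5 -0.7] q [-0.99  0.24  1.48  0.    1.43  0.51] 
 ->travel [-0.7, -401.0, -341.9] rot [-0.0022, -0.0001, -0.0]
```

play_rows(
  moves=[
    {"rot": [0,0,0],"travel": [-1,-40,-34],"jaw": -1},
    {"rot": [0,0,0],"travel": [-1,-80,-68],"jaw": -1},
    {"rot": [0,0,0],"travel": [-1,-121,-103],"jaw": -1},
    {"rot": [0,0,0],"travel": [-1,-162,-138],"jaw": -1},
    {"rot": [0,0,0],"travel": [-1,-203,-173],"jaw": -1},
  ],
)

```text
time: 1.35
position: [0.485, -0.1741, 0.3302]
tcp_rot: [-0.025, -0.707, -0.025, 0.707]
wrist_force: [1.5, -0.6, -0.7]
finger_gap: 1.002
```

play_rows(
  moves=[
    {"rot": [0,0,0],"travel": [0,-40,-34],"jaw": -1},
    {"rot": [0,0,0],"travel": [0,-80,-68],"jaw": -1},
    {"rot": [0,0,0],"travel": [0,-121,-103],"jaw": -1},
    {"rot": [0,0,0],"travel": [0,-162,-138],"jaw": -1},
    {"rot": [0,0,0],"travel": [0,-198,-169],"jaw": -1},
  ],
)

```text
time: 1.98
position: [0.6398, 0.0354, 0.3299]
tcp_rot: [-0.025, -0.706, -0.025, 0.707]
wrist_force: [1.6, -0.3, 0.3]
finger_gap: 1.002
```

play_rows(
  moves=[
    {"rot": [0,0,0],"travel": [50,0,0],"jaw": -0.6},
    {"rot": [0,0,0],"travel": [110,0,0],"jaw": -0.4},
    {"rot": [0,0,0],"travel": [170,0,0],"jaw": -0.3},
    {"rot": [0,0,0],"travel": [230,0,0],"jaw": -0.3},
    {"rot": [0,0,0],"travel": [240,0,0],"jaw": -0.3},
  ],
)

```text
time: 2.6
position: [0.6364, 0.0337, 0.0867]
tcp_rot: [-0.024, -0.704, -0.025, 0.709]
wrist_force: [0.5, 1.3, 0.4]
finger_gap: 0.65
```

```bash
python3 - <<'E'
from h import *
go([640.5,34.6,6],94)
t=camera('top');s=camera('side')
u,v=proj('side',[[.64,.035,.04]])[0].astype(int);print(u,v)
A=cv2.resize(t[130:205,260:370],None,fx=3.6,fy=3.6*1.6,interpolation=2);A=cv2.resize(t[135:205,275:345],None,fx=5.7,fy=5.7,interpolation=2)
v0,u0=max(v-45,0),u-35
B=cv2.resize(s[v0:v0+70,u0:u0+70],None,fx=5.7,fy=5.7,interpolation=2);print(u0,v0)
cv2.imwrite('pics/g1.png',np.hstack([A,B]))
E
```

```text
t2.60 at [636.4  33.7  86.7] jaw -86.0 gap 0.650 F [0.5 1.3 0.4] q [-0.04  0.67  1.45 -0.    1.03  1.46] 
 ->travel [80.7, -0.6, -4.7] rot [-0.0, 0.007, 0.0008]
352 205
317 160
```

View pics/g1.png

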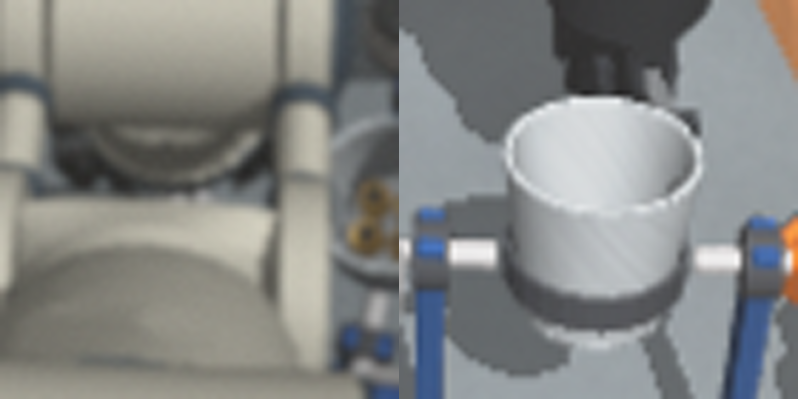

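The arm hides the block from above, and from the side the cup hides it, so I'll go by feel: descend, then close and check the gap (32 mm → 0.38).

play_rows(
  moves=[
    {"rot": [0,0.007,0],"travel": [20,0,-4],"jaw": -0.3},
    {"rot": [0,0.007,0],"travel": [40,0,-4],"jaw": -0.3},
    {"rot": [0,0.007,0],"travel": [60,0,-4],"jaw": -0.3},
    {"rot": [0,0.007,0],"travel": [78,0,-4],"jaw": -0.3},
    {"rot": [0,0.007,0],"travel": [78,0,-4],"jaw": -0.3},
  ],
)

```text
time: 3.32
position: [0.6432, 0.0339, 0.0126]
tcp_rot: [0.025, 0.709, 0.025, -0.704]
wrist_force: [0.5, 0.0, 0.2]
finger_gap: 0.651
```

play_rows(
  moves=[
    {"rot": [0,0,0],"travel": [0,0,0],"jaw": 0.1},
    {"rot": [0,0,0],"travel": [0,0,0],"jaw": 0.4},
    {"rot": [0,0,0],"travel": [0,0,0],"jaw": 0.6},
    {"rot": [0,0,0],"travel": [0,0,0],"jaw": 0.6},
    {"rot": [0,0,0],"travel": [0,0,0],"jaw": 0.6},
  ],
  newtons=50,
)

```text
time: 3.95
position: [0.6438, 0.0339, 0.0137]
tcp_rot: [0.025, 0.71, 0.025, -0.704]
wrist_force: [-1.7, 0.3, 5.7]
finger_gap: 0.366
```

```bash
python3 - <<'E'
from h import *
go([640.5,34.6,100],94)
go([434.7,135,80],82)
go([434.7,135,15],82,([434.7,135,80],82))
E
```

```text
t3.95 at [643.8  33.9  13.7] jaw -86.0 gap 0.366 F [-1.7  0.3  5.7] q [-0.04  0.77  1.49  0.    0.87  1.46] 
 ->travel [-86.4, -1.0, 2.5] rot [-0.0001, -0.0089, -0.0002]
t3.95 at [643.8  33.9  13.7] jaw -86.0 gap 0.366 F [-1.7  0.3  5.7] q [-0.04  0.77  1.49  0.    0.87  1.46] 
 ->travel [-68.1, -115.5, 200.9] rot [0.2094, -0.0089, 0.0008]
t3.95 at [434.7 135.   80. ] jaw -98.0 gap 0.366 F [-1.7  0.3  5.7] q [-0.04  0.77  1.49  0.    0.87  1.46] 
 ->travel [65.0, 0.0, -0.0] rot [0.0, 0.0, 0.0]
```

play_rows(
  moves=[
    {"rot": [0,0,0],"travel": [-25,0,0],"jaw": 0.6},
    {"rot": [0,-0.009,0],"travel": [-60,-5,10],"jaw": 0.6},
    {"rot": [0.05,-0.009,0],"travel": [-70,-30,50],"jaw": 0.6},
    {"rot": [0.1,-0.009,0],"travel": [-70,-57,100],"jaw": 0.6},
    {"rot": [0.15,-0.009,0],"travel": [-70,-85,150],"jaw": 0.6},
  ],
)

```text
time: 4.58
position: [0.4857, 0.1087, 0.082]
tcp_rot: [0.029, -0.706, 0.029, 0.707]
wrist_force: [-0.0, 0.7, -4.6]
finger_gap: 0.363
```

```bash
python3 -c "
from h import *
go([434.7,135,70],82)"
```

```text
t4.58 at [485.7 108.7  82. ] jaw -94.7 gap 0.363 F [-0.   0.7 -4.6] q [0.1  0.53 1.82 0.   0.79 1.75] 
 ->travel [12.1, -22.0, 53.0] rot [0.0573, 0.0007, 0.0007]
```

play_rows(
  moves=[
    {"rot": [0.03,0,0],"travel": [5,-11,27],"jaw": 0.6},
    {"rot": [0.057,0,0],"travel": [12,-22,53],"jaw": 0.6},
    {"rot": [0.057,0,0],"travel": [35,-22,53],"jaw": 0.6},
    {"rot": [0.057,0,0],"travel": [52,-22,53],"jaw": 0.6},
    {"rot": [0.057,0,0],"travel": [56,-22,53],"jaw": 0.6},
  ],
)

```text
time: 5.2
position: [0.4357, 0.1344, 0.0251]
tcp_rot: [0.049, -0.705, 0.048, 0.706]
wrist_force: [-0.4, 0.1, -3.6]
finger_gap: 0.361
```

play_rows(
  moves=[
    {"rot": [0,0,0],"travel": [3,0,0],"jaw": 0.6},
    {"rot": [0,0,0],"travel": [5,0,0],"jaw": 0.6},
    {"rot": [0,0,0],"travel": [7,0,0],"jaw": 0.6},
    {"rot": [0,0,0],"travel": [7,0,0],"jaw": 0.6},
    {"rot": [0,0,0],"travel": [7,0,0],"jaw": 0.6},
  ],
)

```text
time: 5.82
position: [0.4358, 0.1344, 0.0184]
tcp_rot: [0.049, -0.705, 0.048, 0.706]
wrist_force: [-0.7, -0.9, -4.1]
finger_gap: 0.364
```

play_rows(
  moves=[
    {"rot": [0,0,0],"travel": [0,0,0],"jaw": 0.0},
    {"rot": [0,0,0],"travel": [0,0,0],"jaw": -0.3},
    {"rot": [0,0,0],"travel": [0,0,0],"jaw": -0.3},
    {"rot": [0,0,0],"travel": [-20,0,0],"jaw": -0.3},
    {"rot": [0,0,0],"travel": [-70,0,0],"jaw": -0.3},
  ],
)

```text
time: 6.45
position: [0.4348, 0.1341, 0.0879]
tcp_rot: [0.048, -0.703, 0.049, 0.707]
wrist_force: [0.8, -0.5, -0.5]
finger_gap: 0.648
```

play_rows(
  moves=[
    {"rot": [0,0,0],"travel": [-60,0,0],"jaw": -0.3},
    {"rot": [0,0,0],"travel": [-120,0,0],"jaw": -0.3},
    {"rot": [-0.18,0,0],"travel": [-175,10,0],"jaw": -0.3},
    {"rot": [-0.36,0,0],"travel": [-185,60,0],"jaw": -0.3},
    {"rot": [-0.54,0,0],"travel": [-185,120,0],"jaw": -0.3},
  ],
)

```text
time: 7.08
position: [0.4229, 0.0294, 0.2743]
tcp_rot: [0.127, 0.696, 0.127, -0.695]
wrist_force: [1.1, 0.1, -0.6]
finger_gap: 0.651
```

```bash
python3 - <<'E'
from h import *
go([440,-377,260],17)
t=camera('top'); crop(t,240,190,100,75,5,'pics/tray.png')
E
```

```text
t7.08 at [422.9  29.4 274.3] jaw -69.3 gap 0.651 F [ 1.1  0.1 -0.6] q [-0.07  0.16  1.74  0.    1.24  1.14] 
 ->travel [14.2, 386.2, 127.4] rot [-1.5068, -0.0006, -0.0005]
```

View pics/tray.png

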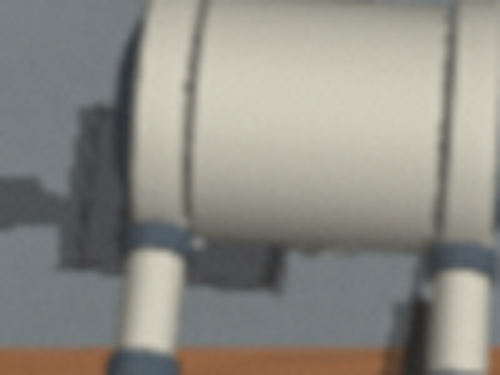

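The tray is hidden by the arm, so I'll check it later (8 views used). Now on to the bin tab.

play_rows(
  moves=[
    {"rot": [-0.17,0,0],"travel": [5,40,13],"jaw": -0.3},
    {"rot": [-0.34,0,0],"travel": [10,85,28],"jaw": -0.3},
    {"rot": [-0.51,0,0],"travel": [14,130,43],"jaw": -0.3},
    {"rot": [-0.68,0,0],"travel": [14,175,58],"jaw": -0.3},
    {"rot": [-0.85,0,0],"travel": [14,225,74],"jaw": -0.3},
  ],
)

```text
time: 7.75
position: [0.4311, -0.2017, 0.259]
tcp_rot: [-0.395, -0.586, -0.396, 0.587]
wrist_force: [1.4, 0.1, 0.4]
finger_gap: 0.653
```

```bash
python3 - <<'E'
from h import *
go([440,-377,200],17)
t=camera('top'); A=cv2.resize(t[190:265,240:320],None,fx=5,fy=5,interpolation=2); B=cv2.resize(t[180:255,390:460],None,fx=5,fy=5,interpolation=2);cv2.imwrite('pics/m.png',np.hstack([A,B]))
E
```

```text
t7.75 at [ 431.1 -201.7  259. ] jaw -22.0 gap 0.653 F [1.4 0.1 0.4] q [-0.56  0.25  1.66 -0.    1.23 -0.18] 
 ->travel [58.8, 74.1, 159.2] rot [-0.6808, -0.0007, 0.0022]
```

View pics/m.png

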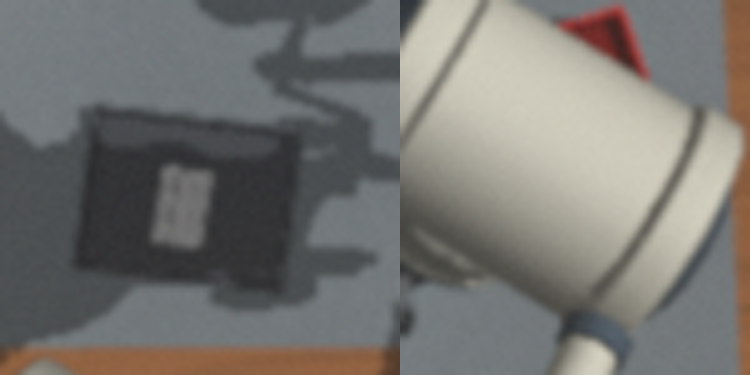

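The block stands in the middle of the dark tray, at about (276,231). On to the tab.

play_rows(
  moves=[
    {"rot": [-0.15,0,0],"travel": [10,19,40],"jaw": -0.3},
    {"rot": [-0.3,0,0],"travel": [20,37,80],"jaw": -0.3},
    {"rot": [-0.45,0,0],"travel": [40,56,120],"jaw": -0.3},
    {"rot": [-0.6,0,0],"travel": [59,74,159],"jaw": -0.3},
    {"rot": [-0.68,0,0],"travel": [80,74,159],"jaw": -0.3},
  ],
)

```text
time: 8.43
position: [0.4393, -0.3782, 0.178]
tcp_rot: [0.567, 0.422, 0.568, -0.422]
wrist_force: [1.0, 0.2, -0.7]
finger_gap: 0.653
```

```bash
python3 - <<'E'
from h import *
go([440,-377,50],17)
s=camera('side'); print(proj('side',[[.44,-.377,.085],[.44,-.377,.18]])); crop(s,270,230,130,160,3.7,'pics/tab.png')
E
```

```text
t8.43 at [ 439.3 -378.2  178. ] jaw 16.7 gap 0.653 F [ 1.   0.2 -0.7] q [-0.81  0.49  1.52 -0.    1.13 -1.1 ] 
 ->travel [128.0, 1.2, -1.0] rot [-0.0051, -0.0001, 0.0016]
[[308.79951915 351.17579308]
 [307.75346964 328.65317186]]
```

View pics/tab.png

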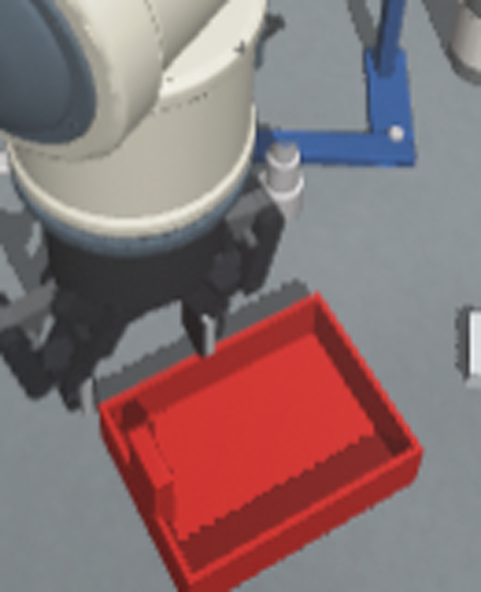

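```bash
python3 - <<'E'
from h import *
P=lambda a,b,z:np.round(plane('side',270+(a+.5)/3.7,230+(b+.5)/3.7,z)*1000,1)
print('tab',P(153,458,.085)); c=np.array([P(*p,.045) for p in((102,408),(318,296),(420,450),(190,585))]);print(c,c.mean(0))
print('low',P(205,592,0))
E
```

```text
tab [ 444.2 -383.3   85. ]
[[ 422.9 -333.    45. ]
 [ 562.8 -289.1   45. ]
 [ 594.4 -390.8   45. ]
 [ 454.  -435.6   45. ]] [ 508.525 -362.125   45.   ]
low [ 464.5 -426.1    0. ]
```

play_rows(
  moves=[
    {"rot": [0,0,0],"travel": [35,1.6,2.4],"jaw": -0.3},
    {"rot": [0,0,0],"travel": [75,1.6,2.4],"jaw": -0.3},
    {"rot": [0,0,0],"travel": [110,1.6,2.4],"jaw": -0.3},
    {"rot": [0,0,0],"travel": [126,1.6,2.4],"jaw": -0.3},
    {"rot": [0,0,0],"travel": [126,1.6,2.4],"jaw": -0.3},
  ],
)

```text
time: 9.1
position: [0.4412, -0.3768, 0.0527]
tcp_rot: [0.566, 0.422, 0.568, -0.423]
wrist_force: [0.5, 0.4, 0.1]
finger_gap: 0.648
```

play_rows(
  moves=[
    {"rot": [0,0,0],"travel": [0,0,0],"jaw": 0.3},
    {"rot": [0,0,0],"travel": [0,0,0],"jaw": 0.6},
    {"rot": [0,0,0],"travel": [0,0,0],"jaw": 0.9},
    {"rot": [0,0,0],"travel": [0,0,0],"jaw": 1},
    {"rot": [0,0,0],"travel": [0,0,0],"jaw": 1},
  ],
  newtons=60,
)

```text
time: 9.72
position: [0.4418, -0.3777, 0.0541]
tcp_rot: [0.567, 0.422, 0.567, -0.423]
wrist_force: [-0.4, 1.7, 10.0]
finger_gap: 0.133
```

```bash
python3 - <<'E'
from h import *
go([441,-380,320],17)
E
```

```text
t9.72 at [ 441.8 -377.7   54.1] jaw 16.6 gap 0.133 F [-0.4  1.7 10. ] q [-0.81  0.66  1.63 -0.    0.86 -1.1 ] 
 ->travel [-265.9, -1.7, 2.1] rot [-0.0062, 0.0005, 0.0009]
```

play_rows(
  moves=[
    {"rot": [0,0,0],"travel": [-30,0,0],"jaw": 1},
    {"rot": [0,0,0],"travel": [-90,0,0],"jaw": 1},
    {"rot": [0,0,0],"travel": [-150,0,0],"jaw": 1},
    {"rot": [0,0,0],"travel": [-210,0,0],"jaw": 1},
    {"rot": [0,0,0],"travel": [-270,0,0],"jaw": 1},
  ],
)

```text
time: 10.35
position: [0.4414, -0.377, 0.3255]
tcp_rot: [0.567, 0.422, 0.568, -0.423]
wrist_force: [1.6, -1.2, -1.6]
finger_gap: 0.132
```

```bash
python3 - <<'E'
from h import *
w=st(-69,180);print(w,st(-69,76)); go([*w,325],-13.7)
E
```

```text
[571.59397701 111.22067368] [546.96280982  10.1795652 ]
t10.35 at [ 441.4 -377.   325.5] jaw 16.6 gap 0.132 F [ 1.6 -1.2 -1.6] q [-0.81  0.35  1.32 -0.    1.47 -1.1 ] 
 ->travel [0.3, 264.5, -430.5] rot [0.5295, -0.0001, 0.0017]
```

play_rows(
  moves=[
    {"rot": [0.05,0,0],"travel": [0,26,-43],"jaw": 1},
    {"rot": [0.1,0,0],"travel": [0,53,-86],"jaw": 1},
    {"rot": [0.15,0,0],"travel": [0,79,-129],"jaw": 1},
    {"rot": [0.2,0,0],"travel": [0,106,-172],"jaw": 1},
    {"rot": [0.26,0,0],"travel": [0,132,-215],"jaw": 1},
  ],
)

```text
time: 10.98
position: [0.5067, -0.1319, 0.3234]
tcp_rot: [0.507, 0.493, 0.508, -0.493]
wrist_force: [0.8, 0.1, -2.1]
finger_gap: 0.128
```

```bash
python3 - <<'E'
from h import *
t=cv2.imread('pics/top0.png');hs=cv2.cvtColor(t,cv2.COLOR_BGR2HSV)
m=((hs[...,0]>3)&(hs[...,0]<18)&(hs[...,1]>190)).astype(np.uint8);m[:120]=0;m[150:]=0;m[:,:290]=0;m[:,320:]=0
c=max(cv2.findContours(m,0,2)[0],key=cv2.contourArea);q=[plane('top',*p[0].astype(float),.0)[:2]*1000 for p in c];print('orange min/max',np.min(q,0),np.max(q,0), 'at top z',[np.round(plane('top',*p,.037)*1000) for p in cv2.boxPoints(cv2.minAreaRect(c))])
w=st(-69,165);print(w);go([*w,325],-13.7)
E
```

```text
Traceback (most recent call last):
ValueError: max() iterable argument is empty
```

```bash
python3 - <<'E'
from h import *
for p in((228,93),(252,75),(190,40)): print(np.round(plane('top',250+p[0]/4,120+p[1]/4,.0)*1000))
w=st(-69,165);print(w);go([*w,325],-13.7)
print('bin corner',[st(75,165+k) for k in(-55,55)])
E
```

```text
[734.  35.   0.]
[750.  14.   0.]
[782.  68.   0.]
[568.04140482  96.64743688]
t10.97 at [ 506.7 -131.9  323.4] jaw 1.6 gap 0.128 F [ 0.8  0.1 -2.1] q [-0.37  0.27  1.45 -0.    1.42 -0.4 ] 
 ->travel [-1.6, 67.8, -226.7] rot [0.2675, -0.0002, 0.0016]
bin corner [array([694.91838007,   9.10754224]), array([720.97057613, 115.97794544])]
```

play_rows(
  moves=[
    {"rot": [0.05,0,0],"travel": [0,14,-45],"jaw": 1},
    {"rot": [0.11,0,0],"travel": [0,28,-90],"jaw": 1},
    {"rot": [0.16,0,0],"travel": [0,41,-136],"jaw": 1},
    {"rot": [0.22,0,0],"travel": [0,55,-182],"jaw": 1},
    {"rot": [0.268,0,0],"travel": [0,68,-227],"jaw": 1},
  ],
)

```text
time: 11.6
position: [0.5677, 0.097, 0.3234]
tcp_rot: [-0.436, -0.556, -0.437, 0.556]
wrist_force: [1.0, -1.3, -1.0]
finger_gap: 0.133
```

play_rows(
  moves=[
    {"rot": [0,0,0],"travel": [40,0,0],"jaw": 1},
    {"rot": [0,0,0],"travel": [100,0,0],"jaw": 1},
    {"rot": [0,0,0],"travel": [160,0,0],"jaw": 1},
    {"rot": [0,0,0],"travel": [215,0,0],"jaw": 1},
    {"rot": [0,0,0],"travel": [255,0,0],"jaw": 1},
  ],
)

```text
time: 12.22
position: [0.5665, 0.0954, 0.0661]
tcp_rot: [-0.436, -0.555, -0.438, 0.557]
wrist_force: [0.5, 0.6, -3.1]
finger_gap: 0.129
```

```bash
python3 - <<'E'
from h import *
w=st(-69,76);go([*w,62],-13.7)
s=camera('side');A=s[150:300,250:400];cv2.imwrite('pics/b2.png',cv2.resize(A,None,fx=4,fy=4,interpolation=2))
E
```

```text
t12.22 at [566.5  95.4  66.1] jaw -13.6 gap 0.129 F [ 0.5  0.6 -3.1] q [0.06 0.63 1.63 0.   0.88 0.3 ] 
 ->travel [4.1, 1.1, 87.4] rot [0.0014, 0.0003, 0.0034]
```

View pics/b2.png

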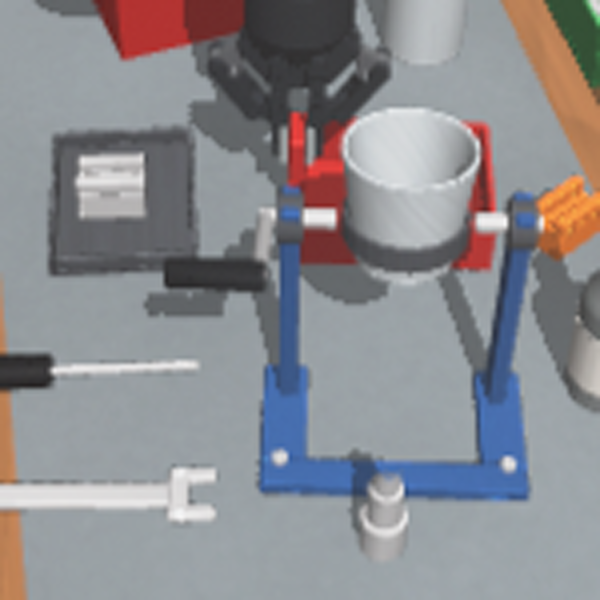

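The side view (crop ×4) shows the bin hanging level and square to the stand behind the cup, front edge (300–492, 266). The block lies in the tray at about (110,185). I'll slide the bin in low.

play_rows(
  moves=[
    {"rot": [0,0,0],"travel": [2,0.5,20],"jaw": 1},
    {"rot": [0,0,0],"travel": [4,1,40],"jaw": 1},
    {"rot": [0,0,0],"travel": [4,1,60],"jaw": 1},
    {"rot": [0,0,0],"travel": [4,1,75],"jaw": 1},
    {"rot": [0,0,0],"travel": [4,1,82],"jaw": 1},
  ],
)

```text
time: 12.9
position: [0.5489, 0.0143, 0.0644]
tcp_rot: [-0.436, -0.556, -0.437, 0.556]
wrist_force: [0.5, 0.5, -1.0]
finger_gap: 0.128
```

play_rows(
  moves=[
    {"rot": [0,0,0],"travel": [0,0,2],"jaw": 1},
    {"rot": [0,0,0],"travel": [0,0,4],"jaw": 1},
    {"rot": [0,0,0],"travel": [0,0,5],"jaw": 1},
    {"rot": [0,0,0],"travel": [0,0,5],"jaw": 1},
    {"rot": [0,0,0],"travel": [0,0,5],"jaw": 1},
  ],
)

```text
time: 13.52
position: [0.5478, 0.0109, 0.0639]
tcp_rot: [-0.437, -0.555, -0.438, 0.556]
wrist_force: [-0.5, 0.8, -1.2]
finger_gap: 0.13
```

```bash
python3 - <<'E'
from h import *
go([*st(-69,76),54.5],-13.7)
t=camera('top');cv2.imwrite('pics/top3.png',t);cv2.imwrite('pics/side3.png',camera('side'))
E
```

```text
t13.53 at [547.8  10.9  63.9] jaw -13.6 gap 0.130 F [-0.5  0.8 -1.2] q [-0.09  0.61  1.7   0.    0.83  0.15] 
 ->travel [9.4, -0.6, 0.9] rot [0.0018, -0.0001, 0.0021]
```

play_rows(
  moves=[
    {"rot": [0,0,0],"travel": [4,0,0],"jaw": 1},
    {"rot": [0,0,0],"travel": [8,0,0],"jaw": 1},
    {"rot": [0,0,0],"travel": [9.5,0,0],"jaw": 1},
    {"rot": [0,0,0],"travel": [9.5,0,0],"jaw": 1},
    {"rot": [0,0,0],"travel": [9.5,0,0],"jaw": 1},
  ],
)

```text
time: 14.25
position: [0.5478, 0.0107, 0.0544]
tcp_rot: [-0.437, -0.555, -0.438, 0.556]
wrist_force: [-0.9, -0.1, -1.5]
finger_gap: 0.127
```

play_rows(
  moves=[
    {"rot": [0,0,0],"travel": [0,0,0],"jaw": 0.6},
    {"rot": [0,0,0],"travel": [0,0,0],"jaw": 0.3},
    {"rot": [0,0,0],"travel": [0,0,0],"jaw": 0.2},
    {"rot": [0,0,0],"travel": [-15,0,0],"jaw": 0.2},
    {"rot": [0,0,0],"travel": [-40,0,0],"jaw": 0.2},
  ],
)

```text
time: 14.88
position: [0.5474, 0.0107, 0.0952]
tcp_rot: [-0.436, -0.555, -0.438, 0.556]
wrist_force: [0.2, 0.3, 0.4]
finger_gap: 0.4
```

play_rows(
  moves=[
    {"rot": [0,0,0],"travel": [-55,0,0],"jaw": 0.2},
    {"rot": [0,0,0],"travel": [-110,0,0],"jaw": 0.2},
    {"rot": [0,0,0],"travel": [-165,0,0],"jaw": 0.2},
    {"rot": [0,0,0],"travel": [-220,0,0],"jaw": 0.2},
    {"rot": [0,0,0],"travel": [-235,0,0],"jaw": 0.0},
  ],
)

```text
time: 15.5
position: [0.5491, 0.0105, 0.3341]
tcp_rot: [0.438, 0.557, 0.436, -0.555]
wrist_force: [1.0, -0.1, -0.2]
finger_gap: 0.502
```

```bash
python3 - <<'E'
from h import *
g=st(-114,-94); print(g); go([*g,330],76.3)
E
```

```text
[ 462.98061459 -144.32606863]
t15.50 at [549.1  10.5 334.1] jaw -13.6 gap 0.502 F [ 1.  -0.1 -0.2] q [-0.09  0.3   1.38  0.    1.46  0.15] 
 ->travel [3.7, -47.3, 170.8] rot [-1.5691, 0.0025, -0.004]
```

play_rows(
  moves=[
    {"rot": [-0.18,0,0],"travel": [0,-5,20],"jaw": 0.0},
    {"rot": [-0.36,0,0],"travel": [0,-12,45],"jaw": 0.0},
    {"rot": [-0.54,0,0],"travel": [0,-20,75],"jaw": 0.0},
    {"rot": [-0.72,0,0],"travel": [0,-28,105],"jaw": 0.0},
    {"rot": [-0.9,0,0],"travel": [0,-38,140],"jaw": 0.0},
  ],
)

```text
time: 16.12
position: [0.4774, -0.117, 0.3293]
tcp_rot: [0.635, 0.308, 0.637, -0.308]
wrist_force: [0.1, -0.3, -0.0]
finger_gap: 0.5
```

```bash
python3 - <<'E'
from h import *
go([466,-144.5,260],76.3)
s=camera('side');t=camera('top');cv2.imwrite('pics/s4.png',s);cv2.imwrite('pics/t4.png',t)
a,b=cv2.imread('pics/top0.png'),cv2.imread('pics/side0.png')
# grip ends by dark mask in the first pictures
for n,im,(u0,v0,u1,v1) in(('top',a,(358,200,374,225)),('side',b,(288,210,317,226))):
    m=(im[v0:v1,u0:u1].max(2)<50).astype(np.uint8);c=max(cv2.findContours(m,0,2)[0],key=cv2.contourArea);r=cv2.minAreaRect(c);print(n,np.array(r[0])+[u0,v0],r[1:],(cv2.boxPoints(r)+[u0,v0]).tolist())
print(proj('top',[[.4652,-.1435,.204]]),proj('side',[[.4652,-.1435,.204]]))
E
```

```text
t16.12 at [ 477.4 -117.   329.3] jaw 38.3 gap 0.500 F [ 0.1 -0.3 -0. ] q [-0.36  0.21  1.51 -0.    1.42 -1.03] 
 ->travel [69.3, -25.9, 14.6] rot [-0.6628, -0.0028, 0.0008]
top [366.55599976 212.19200134] ((3.667151927947998, 16.27857780456543), 10.30484676361084) [[363.2959990501404, 219.87200355529785], [366.20800018310547, 203.85599994659424], [369.8159999847412, 204.51199913024902], [366.9039993286133, 220.52800369262695]]
side [295.95121956 220.93902493] ((10.049270629882812, 0.9938838481903076), 6.34019136428833) [[290.9024381637573, 220.87804889678955], [291.0121946334839, 219.89024448394775], [301.0000009536743, 221.00000095367432], [300.89024448394775, 221.9878053665161]]
[[366.71225416 214.38376263]] [[300.84559141 221.96011503]]
```

play_rows(
  moves=[
    {"rot": [-0.17,0,0],"travel": [0,-10,5],"jaw": 0.0},
    {"rot": [-0.34,0,0],"travel": [5,-18,10],"jaw": 0.0},
    {"rot": [-0.51,0,0],"travel": [10,-24,13],"jaw": 0.0},
    {"rot": [-0.66,0,0],"travel": [25,-24,16],"jaw": 0.0},
    {"rot": [-0.663,0,0],"travel": [50,-24,16],"jaw": 0.0},
  ],
)

```text
time: 16.85
position: [0.4695, -0.1437, 0.2794]
tcp_rot: [0.701, 0.086, 0.702, -0.086]
wrist_force: [-0.1, -0.6, -0.9]
finger_gap: 0.494
```

```bash
python3 - <<'E'
from h import *
go([468,-144,189],76.3)
s=camera('side');crop(s,250,130,100,110,5.4,'pics/grip.png')
E
```

```text
t16.85 at [ 469.5 -143.7  279.4] jaw 76.0 gap 0.494 F [-0.1 -0.6 -0.9] q [-0.42  0.26  1.59 -0.    1.29 -1.74] 
 ->travel [90.4, -0.6, -1.3] rot [-0.0056, -0.0011, -0.0]
```

View pics/grip.png

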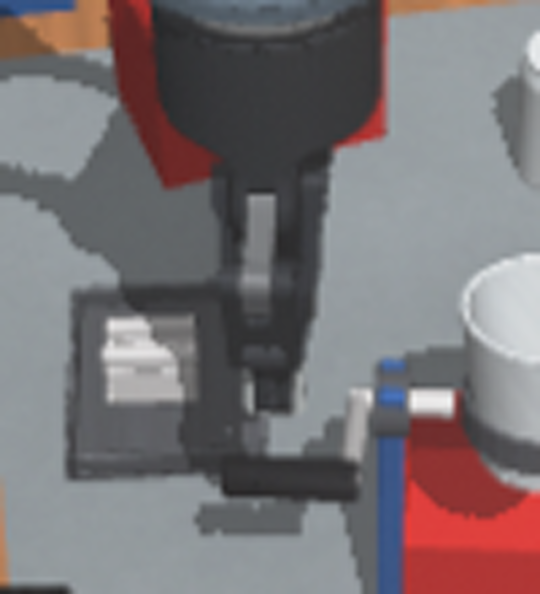

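The gripper (×5.4 crop) stands above the grip's free part: finger at column 272, bar 222–345. The block is in the tray. I'll descend with a 2 mm shift and pinch.

play_rows(
  moves=[
    {"rot": [0,0,0],"travel": [25,0,2],"jaw": 0.0},
    {"rot": [0,0,0],"travel": [50,0,2],"jaw": 0.0},
    {"rot": [0,0,0],"travel": [75,0,2],"jaw": 0.0},
    {"rot": [0,0,0],"travel": [89,0,2],"jaw": 0.0},
    {"rot": [0,0,0],"travel": [89,0,2],"jaw": 0.0},
  ],
)

```text
time: 17.52
position: [0.4707, -0.144, 0.1902]
tcp_rot: [0.701, 0.087, 0.703, -0.086]
wrist_force: [0.3, -0.1, 0.4]
finger_gap: 0.498
```

play_rows(
  moves=[
    {"rot": [0,0,0],"travel": [0,0,0],"jaw": 0.3},
    {"rot": [0,0,0],"travel": [0,0,0],"jaw": 0.6},
    {"rot": [0,0,0],"travel": [0,0,0],"jaw": 0.8},
    {"rot": [0,0,0],"travel": [0,0,0],"jaw": 0.8},
    {"rot": [0,0,0],"travel": [0,0,0],"jaw": 0.8},
  ],
  newtons=30,
)

```text
time: 18.15
position: [0.4716, -0.1438, 0.191]
tcp_rot: [0.702, 0.087, 0.702, -0.086]
wrist_force: [3.8, 6.8, -3.0]
finger_gap: 0.199
```

```bash
python3 - <<'E'
from h import *
s=observe();p=np.array(s['position'])*1000; go(p,76.3)
# arc relative to q=0 grip, in tool axes (x down, y ~ stand y or -y, z)
y=lambda q:-100*np.cos(q+.349); z=lambda q:100*np.sin(q+.349)
for q in np.arange(.2,2.11,.1): print(round(q,1),round(-(z(q)-z(0)),1),round(y(q)-y(0),1),end=' | ')
E
```

```text
t18.15 at [ 471.6 -143.8  191. ] jaw 75.9 gap 0.199 F [ 3.8  6.8 -3. ] q [-0.42  0.36  1.72  0.    1.07 -1.74] 
 ->travel [0.0, 0.0, 0.0] rot [-0.0064, -0.0008, -0.0011]
0.2 -18.0 8.7 | 0.3 -26.2 14.3 | 0.4 -33.9 20.7 | 0.5 -40.9 27.9 | 0.6 -47.1 35.7 | 0.7 -52.5 44.1 | 0.8 -57.0 53.0 | 0.9 -60.7 62.3 | 1.0 -63.4 72.0 | 1.1 -65.1 81.8 | 1.2 -65.8 91.8 | 1.3 -65.5 101.8 | 1.4 -64.2 111.7 | 1.5 -62.0 121.4 | 1.6 -58.7 130.9 | 1.7 -54.6 140.0 | 1.8 -49.5 148.6 | 1.9 -43.7 156.7 | 2.0 -37.0 164.2 | 2.1 -29.7 170.9 |
```

play_rows(
  moves=[
    {"rot": [0,0,0],"travel": [-18,8.7,0],"jaw": 0.8},
    {"rot": [0,0,0],"travel": [-33.9,20.7,0],"jaw": 0.8},
    {"rot": [0,0,0],"travel": [-47.1,35.7,0],"jaw": 0.8},
    {"rot": [0,0,0],"travel": [-57,53,0],"jaw": 0.8},
    {"rot": [0,0,0],"travel": [-63.4,72,0],"jaw": 0.8},
  ],
)

```text
time: 18.77
position: [0.4873, -0.0737, 0.2537]
tcp_rot: [0.7, 0.087, 0.704, -0.086]
wrist_force: [-2.6, 0.1, -20.7]
finger_gap: 0.2
```

play_rows(
  moves=[
    {"rot": [0,0,0],"travel": [-1.7,9.8,0],"jaw": 0.8},
    {"rot": [0,0,0],"travel": [-2.4,19.8,0],"jaw": 0.8},
    {"rot": [0,0,0],"travel": [-2.1,29.8,0],"jaw": 0.8},
    {"rot": [0,0,0],"travel": [-0.8,39.7,0],"jaw": 0.8},
    {"rot": [0,0,0],"travel": [1.4,49.4,0],"jaw": 0.8},
  ],
)

```text
time: 19.4
position: [0.4999, -0.0267, 0.2528]
tcp_rot: [0.701, 0.086, 0.703, -0.087]
wrist_force: [-5.3, -5.0, -4.4]
finger_gap: 0.195
```

```bash
python3 - <<'E'
from h import *
go([*(st(-108,-100*np.cos(1.849))),170+100*np.sin(1.849)-15],76.3)
s=camera('side');cv2.imwrite('pics/s5.png',s);print(proj('side',[[*(st(-112,-100*np.cos(1.849))/1000),.17+.1*np.sin(1.849)]]))
E
```

```text
t19.40 at [499.9 -26.7 252.8] jaw 75.9 gap 0.195 F [-5.3 -5.  -4.4] q [-0.17  0.3   1.61 -0.    1.23 -1.5 ] 
 ->travel [1.7, -1.6, -2.0] rot [-0.0062, -0.0029, 0.0011]
[[304.19663799 165.14167393]]
```

play_rows(
  moves=[
    {"rot": [0,0,0],"travel": [3.3,9.5,0],"jaw": 0.8},
    {"rot": [0,0,0],"travel": [5.2,14.1,0],"jaw": 0.8},
    {"rot": [0,0,0],"travel": [7.4,18.6,0],"jaw": 0.8},
    {"rot": [0,0,0],"travel": [9.9,23,0],"jaw": 0.8},
    {"rot": [0,0,0],"travel": [12.5,27.2,0],"jaw": 0.8},
  ],
)

```text
time: 20.08
position: [0.5068, -0.0006, 0.2404]
tcp_rot: [0.701, 0.086, 0.703, -0.087]
wrist_force: [-6.8, -0.3, 4.0]
finger_gap: 0.195
```

play_rows(
  moves=[
    {"rot": [0,0,0],"travel": [2.8,4.2,0],"jaw": 0.8},
    {"rot": [0,0,0],"travel": [5.8,8.1,0],"jaw": 0.8},
    {"rot": [0,0,0],"travel": [9,12,0],"jaw": 0.8},
    {"rot": [0,0,0],"travel": [12.5,15.6,0],"jaw": 0.8},
    {"rot": [0,0,0],"travel": [16.1,19.1,0],"jaw": 0.8},
  ],
)

```text
time: 20.7
position: [0.5115, 0.0179, 0.2243]
tcp_rot: [0.701, 0.086, 0.703, -0.087]
wrist_force: [-5.5, -1.8, 1.6]
finger_gap: 0.19
```

play_rows(
  moves=[
    {"rot": [0,0,0],"travel": [0,0,0],"jaw": 0.8},
    {"rot": [0,0,0],"travel": [0,0,0],"jaw": 0.8},
    {"rot": [0,0,0],"travel": [0,0,0],"jaw": 0.8},
    {"rot": [0,0,0],"travel": [0,0,0],"jaw": 0.8},
    {"rot": [0,0,0],"travel": [0,0,0],"jaw": 0.8},
  ],
)

```text
time: 21.32
position: [0.5115, 0.0181, 0.224]
tcp_rot: [0.701, 0.087, 0.703, -0.087]
wrist_force: [-4.6, -2.5, -1.3]
finger_gap: 0.195
```

```bash
python3 - <<'E'
from h import *
a=2.05+.349;go([*(st(-108,-100*np.cos(a))),170+100*np.sin(a)-15],76.3)
def brass(n,box):
    im=camera(n);cv2.imwrite(f'pics/{n}6.png',im);u0,v0,u1,v1=box;h=cv2.cvtColor(im,cv2.COLOR_BGR2HSV)[v0:v1,u0:u1]
    m=((h[...,0]>12)&(h[...,0]<32)&(h[...,1]>70)&(h[...,2]>60)).astype(np.uint8)
    k,_,st_,c=cv2.connectedComponentsWithStats(m,connectivity=8)
    print(n,[(np.round(c[i]+[u0,v0],1).tolist(),int(st_[i,4])) for i in range(1,k) if st_[i,4]>2])
brass('top',(260,130,380,215));brass('side',(300,150,400,260))
print(proj('top',[[*(st(x,y)/1000),.01] for x,y in((-71,25),(71,25),(71,127),(-71,127))]).round())
E
```

```text
t21.32 at [511.5  18.1 224. ] jaw 75.9 gap 0.195 F [-4.6 -2.5 -1.3] q [-0.08  0.34  1.63  0.    1.17 -1.41] 
 ->travel [1.4, -1.7, -2.7] rot [-0.0063, -0.0024, 0.0002]
top [([299.8, 130.8], 8), ([308.2, 133.0], 4), ([303.1, 136.3], 7), ([310.3, 137.7], 3)]
side [([389.4, 168.8], 272), ([392.0, 200.9], 89), ([344.8, 221.6], 24), ([351.2, 226.1], 35), ([345.0, 229.0], 5)]
[[329. 201.]
 [339. 161.]
 [309. 154.]
 [299. 194.]]
```

```bash
python3 - <<'E'
from h import *
R=np.array([[np.cos(YS),-np.sin(YS)],[np.sin(YS),np.cos(YS)]])
for u,v in((344.8,221.6),(351.2,226.1),(345,229)):
    print(R.T@(plane('side',u,v,.012)[:2]*1000-O))
E
```

```text
[-6.03611328 84.75136724]
[12.18848965 68.40723659]
[-5.52254339 56.6931108 ]
```

play_rows(
  moves=[
    {"rot": [0,0,0],"travel": [-13.3,-14.8,0],"jaw": 0.8},
    {"rot": [0,0,0],"travel": [-23.4,-32.1,0],"jaw": 0.8},
    {"rot": [0,0,0],"travel": [-29.8,-51,0],"jaw": 0.8},
    {"rot": [0,0,0],"travel": [-32.4,-70.8,0],"jaw": 0.8},
    {"rot": [0,0,0],"travel": [-31,-90.7,0],"jaw": 0.8},
  ],
)

```text
time: 22.05
position: [0.4917, -0.0701, 0.2567]
tcp_rot: [0.703, 0.087, 0.701, -0.086]
wrist_force: [6.3, 5.2, -2.8]
finger_gap: 0.196
```

play_rows(
  moves=[
    {"rot": [0,0,0],"travel": [5.4,-19.3,0],"jaw": 0.8},
    {"rot": [0,0,0],"travel": [14.5,-37.1,0],"jaw": 0.8},
    {"rot": [0,0,0],"travel": [26.9,-52.7,0],"jaw": 0.8},
    {"rot": [0,0,0],"travel": [42.2,-65.5,0],"jaw": 0.8},
    {"rot": [0,0,0],"travel": [55.2,-73,0],"jaw": 0.8},
  ],
)

```text
time: 22.68
position: [0.4739, -0.1421, 0.2007]
tcp_rot: [0.703, 0.086, 0.701, -0.087]
wrist_force: [4.8, -1.2, 6.5]
finger_gap: 0.191
```

play_rows(
  moves=[
    {"rot": [0,0,0],"travel": [4.5,-2.1,0],"jaw": 0.8},
    {"rot": [0,0,0],"travel": [9,-3.7,0],"jaw": 0.8},
    {"rot": [0,0,0],"travel": [10.5,-4.2,0],"jaw": 0.8},
    {"rot": [0,0,0],"travel": [10.5,-4.2,0],"jaw": 0.8},
    {"rot": [0,0,0],"travel": [10.5,-4.2,0],"jaw": 0.8},
  ],
)

```text
time: 23.3
position: [0.4729, -0.1464, 0.1905]
tcp_rot: [0.703, 0.086, 0.701, -0.087]
wrist_force: [0.9, -11.9, 4.2]
finger_gap: 0.195
```

play_rows(
  moves=[
    {"rot": [0,0,0],"travel": [1,1,0],"jaw": 0.8},
    {"rot": [0,0,0],"travel": [2,2,0],"jaw": 0.8},
    {"rot": [0,0,0],"travel": [3,2,0],"jaw": 0.8},
    {"rot": [0,0,0],"travel": [3,2,0],"jaw": 0.8},
    {"rot": [0,0,0],"travel": [3,2,0],"jaw": 0.8},
  ],
)

```text
time: 23.92
position: [0.4728, -0.147, 0.1882]
tcp_rot: [0.703, 0.084, 0.701, -0.089]
wrist_force: [-12.3, -35.7, 15.6]
finger_gap: 0.197
```

```bash
python3 - <<'E'
from h import *
go([471.6,-143.8,191],75.9)
E
```

```text
t23.93 at [ 472.8 -147.   188.2] jaw 76.0 gap 0.197 F [-12.3 -35.7  15.6] q [-0.42  0.36  1.72 -0.01  1.06 -1.74] 
 ->travel [-2.8, 2.8, -1.9] rot [0.0009, 0.0035, 0.0065]
```

Force rose against the stop, so the cup is upright. I'll ease off, release and lift away.

play_rows(
  moves=[
    {"rot": [0,0,0],"travel": [-1,-1,0],"jaw": 0.8},
    {"rot": [0,0,0],"travel": [-1,-1,0],"jaw": 0.3},
    {"rot": [0,0,0],"travel": [-1,-1,0],"jaw": 0.0},
    {"rot": [0,0,0],"travel": [-1,-1,0],"jaw": -0.1},
    {"rot": [0,0,0],"travel": [-10,-1,0],"jaw": -0.1},
  ],
)

```text
time: 24.55
position: [0.4709, -0.1433, 0.1961]
tcp_rot: [0.701, 0.087, 0.703, -0.086]
wrist_force: [-0.6, 0.9, 0.3]
finger_gap: 0.554
```

play_rows(
  moves=[
    {"rot": [0,0,0],"travel": [-50,0,0],"jaw": -0.1},
    {"rot": [0,0,0],"travel": [-100,0,0],"jaw": -0.1},
    {"rot": [0,0,0],"travel": [-130,-40,-20],"jaw": -0.1},
    {"rot": [0,0,0],"travel": [-130,-95,-30],"jaw": -0.1},
    {"rot": [0,0,0],"travel": [-130,-150,-40],"jaw": -0.1},
  ],
)

```text
time: 25.18
position: [0.3956, -0.2806, 0.3275]
tcp_rot: [0.702, 0.086, 0.702, -0.086]
wrist_force: [0.6, 0.6, -0.2]
finger_gap: 0.547
```

play_rows(
  moves=[
    {"rot": [0,0,0],"travel": [0,-50,0],"jaw": -0.1},
    {"rot": [0,0,0],"travel": [0,-100,0],"jaw": -0.1},
    {"rot": [0,0,0],"travel": [0,-150,0],"jaw": -0.1},
    {"rot": [0,0,0],"travel": [0,-150,0],"jaw": -0.1},
    {"rot": [0,0,0],"travel": [0,-150,0],"jaw": -0.1},
  ],
)

```text
time: 25.8
position: [0.3598, -0.4246, 0.3265]
tcp_rot: [0.701, 0.087, 0.703, -0.086]
wrist_force: [-1.0, 0.1, -0.2]
finger_gap: 0.551
```

```bash
python3 - <<'E'
from h import *
s=observe();print(s['time'],s['position'],s['wrist_force'])
t=camera('top');sd=camera('side');cv2.imwrite('pics/tf.png',t);cv2.imwrite('pics/sf.png',sd)
A=cv2.resize(t[140:260,250:390],None,fx=4,fy=4,interpolation=2)[:480,:460];B=cv2.resize(sd[150:270,290:375],None,fx=4,fy=4,interpolation=2)
cv2.imwrite('pics/fin.png',np.hstack([A,B]));
for n,a in(('top',t),('side',sd)):
    d=cv2.absdiff(a,cv2.imread(f'pics/{n}0.png')).max(2)>50;k,_,c,m=cv2.connectedComponentsWithStats(d.astype(np.uint8));print(n,[c[i].tolist() for i in range(1,k) if c[i,4]>12])
E
```

```text
25.8 [ 0.35977014 -0.42459469  0.32646978] [-1.04590895  0.05518282 -0.23107102]
top [[300, 151, 37, 51, 1130], [337, 167, 6, 13, 43], [344, 169, 6, 11, 42], [401, 182, 48, 52, 1610], [508, 197, 66, 73, 2447], [272, 204, 357, 196, 27612], [270, 223, 13, 16, 115], [325, 241, 23, 14, 149], [552, 251, 30, 29, 338], [222, 259, 30, 11, 201], [446, 258, 9, 3, 14], [133, 266, 7, 7, 18], [201, 266, 14, 13, 92], [231, 269, 8, 11, 68], [458, 272, 9, 7, 41], [153, 276, 34, 51, 1011], [454, 277, 21, 21, 33], [241, 298, 56, 59, 1036], [152, 326, 36, 21, 504], [303, 328, 8, 6, 18], [284, 334, 46, 36, 850], [193, 354, 18, 5, 42], [587, 355, 47, 18, 404], [273, 356, 4, 9, 20], [570, 364, 17, 15, 154], [351, 389, 11, 11, 80]]
side [[0, 0, 57, 103, 2705], [28, 0, 32, 33, 202], [46, 0, 66, 8, 341], [41, 0, 277, 346, 37052], [68, 45, 12, 18, 47], [0, 132, 50, 209, 4534], [271, 164, 3, 11, 15], [84, 168, 8, 6, 13], [269, 178, 7, 5, 22], [358, 189, 12, 9, 23], [262, 190, 10, 29, 73], [92, 192, 11, 15, 95], [281, 198, 5, 6, 28], [324, 203, 51, 40, 1371], [300, 215, 6, 3, 18], [318, 215, 2, 9, 14], [41, 217, 39, 28, 412], [287, 222, 29, 10, 116], [158, 227, 17, 26, 305], [146, 257, 13, 31, 216], [297, 309, 88, 87, 4348], [0, 345, 53, 55, 2254]]
```

No more pictures may be viewed, so I'll check numerically: brass blobs in bin and cup, the grip's position against the start, and the bystanders.

```bash
python3 - <<'E'
from h import *
R=np.array([[np.cos(YS),-np.sin(YS)],[np.sin(YS),np.cos(YS)]])
def comp(m,u0,v0,mn=3):
    k,_,s,c=cv2.connectedComponentsWithStats(m.astype(np.uint8),connectivity=4);return [(np.round(c[i]+[u0,v0],1).tolist(),int(s[i,4])) for i in range(1,k) if s[i,4]>=mn]
for n,box in(('top',(295,145,360,210)),('side',(318,180,378,250))):
    for f in('0','f'):
        im=cv2.imread(f'pics/{n}0.png' if f=='0' else f'pics/{n[0]}f.png');u0,v0,u1,v1=box;h=cv2.cvtColor(im,cv2.COLOR_BGR2HSV)[v0:v1,u0:u1]
        m=(h[...,0]>12)&(h[...,0]<32)&(h[...,1]>70)&(h[...,2]>40);print(n,f,'brass',comp(m,u0,v0))
        if f=='f':
            for (p,a) in comp(m,u0,v0): print('  stand xy',np.round(R.T@(plane(n,*p,.012)[:2]*1000-O)))
for n,box in(('top',(358,196,376,226)),('side',(286,208,320,226))):
    for im in(cv2.imread(f'pics/{n}0.png'),cv2.imread(f'pics/{n[0]}f.png')):
        u0,v0,u1,v1=box;print(n,'grip',comp(im[v0:v1,u0:u1].max(2)<60,u0,v0,6))
# rim: bright-edge shift of cup between pictures (phase correlation)
for n,(u0,v0,u1,v1) in(('side',(330,172,375,205)),('top',(328,152,362,186))):
    g=[cv2.cvtColor(cv2.imread(x),6)[v0:v1,u0:u1].astype(np.float32) for x in(f'pics/{n}0.png',f'pics/{n[0]}f.png')];print(n,'cup shift',cv2.phaseCorrelate(*g))
# local 2D profile of hue in bin (top) for bushes
im=cv2.imread('pics/tf.png')[152:204,298:340];h=cv2.cvtColor(im,cv2.COLOR_BGR2HSV)
red=((h[...,0]<8)|(h[...,0]>172))&(h[...,1]>130)
b=(h[...,0]>=9)&(h[...,0]<35)&(h[...,1]>50)
for r in range(0,52): print(''.join('r' if red[r,c] else 'B' if b[r,c] else '.' for c in range(42)))
E
```

```text
top 0 brass [([342.6, 173.5], 91)]
top f brass [([323.5, 174.8], 26), ([311.7, 176.6], 42), ([327.5, 181.0], 26)]
  stand xy [10. 63.]
  stand xy [ -5. 101.]
  stand xy [-7. 45.]
side 0 brass []
side f brass [([344.4, 221.8], 20), ([351.1, 226.1], 36), ([345.0, 229.0], 5)]
  stand xy [-7. 84.]
  stand xy [12. 68.]
  stand xy [-6. 57.]
top grip [([366.6, 212.3], 78)]
top grip [([367.4, 213.1], 76)]
side grip [([301.2, 218.2], 136)]
side grip [([302.7, 221.9], 173)]
side cup shift ((0.8290424677355048, 0.205595031485295), 0.8579116185506185)
top cup shift ((0.7407031315280896, -0.12384696085478453), 0.6474914926069754)
...........rrrrr..........................
...........rrrrrrrrrr.....................
..........rrrrrrrrrrrrrrr.................
..........rrrrrrrrrrrrrrrrrrr.............
.........rrrrrrrrrrrrrrrrrrrrrrrrr........
.........rrrrrrrrrrrrrrrrrrrrrrrrrrrr.....
.........rrrrrrrrrrrrrrrrrrrrrrrrrrr......
.........rrrrrrrrrrrrrrrrrrrrrrrrrr.......
........rrrrrrrrrrrrrrrrrrrrrrrrrrr.......
........rrrrrrrrrrrrrrrrrrrrrrrrrr........
........rrrrrrrrrrrrrrrrrrrrrrrrrr........
..
[... 1060 characters left out ...]
rrrrr.......
..rrrrrrrrrrrrrrrrrrrrrrrrrrrrrrrrr.......
..rrrrrrrrrrrrrrrrrrrrrrrrrrrrrrrrr.......
..rrrrrrrrrrrrrrrrrrrrrrrrrrrrrrrrr.......
..rrrrrrrrrrrrrrrrrrrrrrrrrrrrrrrrr.......
.rrrrrrrrrrrrrrrrrrrrrrrrrrrrrrrrr........
.rrrrrrrrrrrrrrrrrrrrrrrrrrrrrrrrr........
.rrrrrrrrrrrrrrrrrrrrrrrrrrrrrrrrr........
....rrrrrrrrrrrrrrrrrrrrrrrrrrrrrr........
........rrrrrrrrrrrrrrrrrrrrrrrrr.........
...............rrrrrrrrrrrrrrrrrr.........
....................rrrrrrrrrrrrr.........
.....................rrrrrrrrrrrr.........
..........................rrrrrr..........
..............................rr..........
..........................................
..........................................
```

Four bushes show in the bin (blobs of 42, 26 and 26 px, the 42 being two touching) and none in the cup. The grip and cup sit slightly further back than at the start. I'll check that against static parts, and check the bystanders.

```bash
python3 - <<'E'
from h import *
def sh(n,b):
    u0,v0,u1,v1=b;g=[cv2.cvtColor(cv2.imread(x),6)[v0:v1,u0:u1].astype(np.float32) for x in(f'pics/{n}0.png',f'pics/{n[0]}f.png')]
    (a,c),r=cv2.phaseCorrelate(*g,cv2.createHanningWindow((u1-u0,v1-v0),cv2.CV_32F));return np.round([a,c,r],2)
for k,b in dict(tie=(322,250,385,280),post=(372,195,386,255),bottle=(390,200,420,255),shaft=(338,262,356,292),spanner=(232,264,308,284),can=(340,130,370,168),step=(390,302,440,340),screwdr=(240,234,304,252),orange=(380,192,404,216),grip=(288,208,320,226),cup=(333,175,371,200),deep=(266,112,325,164)).items(): print('side',k,sh('side',b))
for k,b in dict(tie=(358,160,374,205),step=(402,136,430,172),bottle=(338,122,358,150),can=(215,130,247,160),deep=(175,172,228,232),shaft=(368,182,384,200),orange=(294,122,316,146),grip=(360,200,374,224)).items(): print('top',k,sh('top',b))
# grip height now and before from dark bar in rows
for x in('side0','sf'):
    im=cv2.imread(f'pics/{x}.png').max(2)[208:232,294:316];print(x,np.round(im.mean(1)).astype(int).tolist())
for q in(0,.05,.1): print(q,proj('side',[[*(st(-109,-100*np.cos(q+.349))/1000),.17+.1*np.sin(q+.349)]])[0].round(1),proj('top',[[*(st(-109,-100*np.cos(q+.349))/1000),.17+.1*np.sin(q+.349)]])[0].round(1))
E
```

```text
side tie [ 0.02 -0.03  1.  ]
side post [0.53 0.09 1.  ]
side bottle [ 0.01 -0.    1.  ]
side shaft [ 0.01 -0.12  0.99]
side spanner [-0.72 -0.22  0.24]
side can [ 0.01 -0.1   0.98]
side step [-0.03  0.02  0.98]
side screwdr [14.6   0.54  0.27]
side orange [0.03 0.1  0.99]
side grip [-0.04  0.56  0.62]
side cup [-0.02  1.33  0.97]
side deep [-0.25  0.2   0.45]
top tie [-0.13  0.35  0.92]
top step [-0.02  0.08  0.97]
top bottle [ 0.28 -0.13  0.97]
top can [-0.04  0.07  0.85]
top deep [-0.04 -0.09  1.  ]
top shaft [0.06 0.17 0.97]
top orange [ 0.11 -0.06  0.93]
top grip [0.71 0.42 1.01]
side0 [135, 134, 135, 129, 124, 124, 94, 62, 56, 58, 60, 59, 55, 51, 83, 115, 119, 122, 123, 123, 123, 147, 156, 156]
sf [118, 117, 117, 113, 108, 108, 106, 107, 108, 106, 71, 48, 50, 51, 51, 49, 46, 48, 93, 105, 104, 108, 108, 120]
0 [302.2 222.4] [367.4 213.5]
0.05 [302.2 220.4] [366.9 213.2]
0.1 [302.2 218.3] [366.4 212.8]
```

```bash
python3 -c "
from cell import *
print(hand_in())"
```

```text
the job is handed in; nothing more can be done
None
```

The job is done and handed in after about 26 s of robot time. The block went into the dark tray first. Then I stood the low bin under the lip, about 76 mm to the stand's +y side. I tipped the cup to about 2.05 rad by its lever and brought it back to its stop.

What the last checks showed:
- **Bushes:** the colour mask on the final top picture shows all four in the bin, two of them touching, and none in the cup.
- **Cup:** the grip is where tilt 0 predicts, row 222 in the side picture. It started at row 218.5, about 0.09 rad off the stop. The upward force rose to about 16 N as I pushed against the stop.
- **Bench:** the bottle, shaft, can, stepped block, orange block and deep bin have not moved to within about 0.3 px.
- **Block:** it was last seen standing in the tray, before the lever was gripped.

What was unclear or failed:
- **Spanner and screwdriver:** the shift check on these two was inconclusive (match scores of only 0.24 and 0.27), probably from the arm's shadow or the arm itself in view. The gripper never went below about 185 mm near them.
- **Last picture:** the viewer refused it because the limit of 12 was reached, so the final state was checked only by numbers.
- **Force at the stop:** pushing against the stop also gave a sideways force of about 36 N at the wrist. It dropped to about zero after release.

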